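Find the concealed catch and open the watch box

TASK

The wooden watch box on the bench is held shut by a concealed catch: one of the five identical flush tiles inlaid along its front edge is a push plate, the other four are solid. With the fingertips closed, feel slowly across the tiles with light presses (never hitting them or leaning hard on them) until one gives, press that one so that the lid springs ajar, then push the lid up with the closed fingers, without gripping it, until it stands upright or leans back. Touch only the box: do not pick up, push or knock over the things standing round it.

Things in the scene. Friction and masses are not known exactly. Their poses are not given: they have to be found in the camera images.
- watch_box: Dark wooden box, 140 mm deep (its x), 256 wide (its y), 55 high; heavy, does not move. Origin: centre of its underside, on the bench. x points from the tiled front edge (robot side) to the hinge at the back, y left, z up. Flat top at z = 55 mm: front frame x -70 to -60 mm, tiles -60 to -20, rail -20 to -14, lid -13.5 to 56.5 (y -111 to 111), back frame to 70.
- tile_row (a point): Centre of the top face of the middle one of the five tiles (box frame x = -40, y = 0, z = 55 mm); same axes as the box. The tiles are alike, 40 mm (x) by 42 mm (y), flush, centred at y = -88, -44, 0, 44 and 88 mm from here. One of them, a different one each time, is the catch; the others are rigid and nothing shows which is which.
- catch (a joint): How far the catch tile is pressed, m: 0 flush, 0.005 fully down. It sinks straight down on a spring (2 N to start, 4.5 N plus a little friction at full depth), lets the lid go at about 3 mm, and springs back when released. The fingertip must stand wholly on the tile. Come down slowly (20 mm/s or less): contact forces over 100 N count as hitting it.
- lid_hinge (a joint): Opening of the lid, rad: 0 shut, 1.57 upright, 1.85 at its stop. It turns about the box's y at box x = 58, z = 51 mm. When let go, spring pins lift it to about 1 rad; from there it must be pushed. Stiff hinge: stays where it is left, 1 to 5 N moves it. A smooth 13 mm strike plate hangs under its front edge; push there or on the underside, towards the hinge, with the fingertip 5 to 30 mm above the box's top.
- lid_edge (a point): Middle of the lid's front edge, half-way through its 8 mm thickness, 71.5 mm from the hinge line; moves with the lid.
- loupe: Bystander: black eye loupe, 30 mm across, 31 mm high, loose, standing beside the box. Origin at the centre of its underside.
- brass_pot: Bystander: round brass parts box, 45 mm across, 23 mm high, loose. Origin at the centre of its underside.
- parts_cup: Bystander: shallow round parts cup, 60 mm across, 16 mm high, loose. Origin at the centre of its underside.
- tweezers: Bystander: steel tweezers, 128 mm long, 10 mm high, lying loose. Origin at the centre of its underside.
- lid: The lid itself: dark wooden panel with a lighter inset, 70 x 222 x 8 mm, flush in the box's top when shut. Origin on the hinge line, mid-width, half-way through its thickness; x points from its front edge to the hinge when shut, z out of its upper face. Push it, do not grip it: more than 35 N from the fingers counts as gripping or shoving.

How it is judged:
By the outcome, as a careful person would: the job done as asked, in the order asked, and still so for the second after the job is handed in, with the robot touching nothing.
It also fails if it takes over 51 s, if anything falls off the work surface, if the arm or the gripper's body presses on something with over 40 N, if the wrist force passes 120 N, or if a joint passes its speed limit or range.

ROBOT

A 6-joint arm with a two-finger parallel gripper is mounted at the origin on a cart in front of the work surface, level with it; the furniture and walls round the work are solid. World frame = base frame: x ahead of the robot, y to its left, z up, the work surface at z = 0. Lengths are in m, angles in degrees, forces in N, time in s.
With the tool pointing down it reaches from about 0.35 to 0.95 m from the base axis. Payload 17.4 kg.
Tool frame: the origin (TCP) lies between the finger pads; the fingertips stand 25 mm ahead of it and the grasp point (between the pads) lies 6 mm ahead of it; z points along the fingers, y is the line along which they close (so a half turn about z gives the same grasp; the last joint's range is limited). The gripper opens to 93 mm and grips with 3 to 60 N. Pads are 15 mm wide; open, the fingers measure 128 mm over their backs; the gripper's body (75 mm by 188 mm) begins 65 mm behind the grasp point.
Start: joints at [-2.166, 6.646, 82.598, -0, 90.757, -2.166], TCP at [0.675, -0, 0.219] pointing down, gripper open.
Joint ranges: [-162.19, 162.19], [-47.58, 125.68], [4.15, 143.07], [-65.23, 245.23], [0.69, 171.88], [-170.13, 170.13]. Speed limits (degrees/s): [108.29, 108.29, 127.2, 180, 180, 180].

INTERFACE

Orientations are given as a 3x3 rotation matrix whose columns are the frame's x, y, z axes.
In Python, from bench import observe, grab_frame, get_calibration, sign_off, boxes_of, pinpoint gives the robot as it stands.
- The arm moves only by the tool step_arm, never from a script. Its argument "steps" is a list of rows, each a list of 7 numbers: the shift along the tool's x, y, z as a fraction of full scale, then the turn, a rotation vector about the tool's x, y, z as a fraction of full scale, then the closure, from -1 (fully open) to 1 (shut), so that 0 is half open. A call has 1 to 5 rows; each row is the pose to reach, as a shift and turn from the pose commanded when the call began, along the tool's axes at that moment, turning the shorter way round; what a row does not reach only later rows make up. Full scale, the value 1, is 0.3 m for a shift and pi rad for a turn. A row lasts 1/10 s, in which the tool goes at most 50 mm and 8.59 degrees, less where a joint would pass 70% of its speed; a pose out of reach is approached as far as the arm can. A call with a number of a shift or a turn outside -1 to 1 is refused whole. A call with a gripper value outside its range is refused whole. The fingers move at their own pace and stop on an object; "newtons" is the grip in N (left out, the last holds). Time passes only in rows, so rows that repeat a pose let the fingers close. It gives the time, the measured TCP pose, the force, the opening and the grip force at its end, in the units of the state.
- observe(): the state, without advancing time (a new reading comes with each control period).
- grab_frame(name): name is "scene" or "side" or "wrist"; returns the picture (420x560x3 uint8, red, green, blue); there is no depth.
- get_calibration(name): a dict with "fovy" (degrees; the focal length in pixels is half the picture's height over the tangent of half this angle, whatever the lens; pixels are square), "cx", "cy" (the principal point, pixels), "rvec" (rotation vector, rad) and "tvec" (3), from world to camera coordinates, as OpenCV has them. Camera axes: x right, y down, z forward; pixel columns grow to the right and rows downward; lengths in m; the calibration is good to about 2 mm. The wrist camera is an equidistant fisheye: a pixel r from the principal point sees the ray r / f radians off the axis. A picture is of the moment at which its call begins: read the wrist's pose just before it. get_calibration takes no time and is no camera call; for the wrist camera it gives the pose at the moment of the call.
- sign_off(): hands the job in; it is judged then, once.
Trained networks look in the newest picture that a camera, given by its name, has taken for a name from the list of things; names that differ only in an ending like _2 or _b are one class to them, and where a whole thing is asked for, a point or a joint stands for the part that bears it (a point fixed in the world has none). Each returns a list of dicts, best first, with "confidence" (0 to 1); they miss things now and then, are a little off and sometimes report something else, mostly with a low value. They report only what shows in the picture. A call takes as long as a camera call.
- boxes_of(camera, thing): "rect" ([centre column, centre row, width, height] in pixels, round what is visible of it).
- pinpoint(camera, thing): "point" ([column, row] in pixels: a listed point, or the origin of a listed thing).
The state is a dict: "clock": time; "qpos": joint angles; "joint_velocities": joint speeds; "tau": joint torques, N m; "eef_pos": TCP position; "tcp_rot": TCP orientation; "contact_force": force on the tool from outside, world axes, zero at the start; "wrist_torque": the same for the moment, N m; "finger_gap": opening from 0.0 (shut) to 1.0 (fully open); "grasp_force": force on a finger pad.
Only numpy, scipy, OpenCV 4.12 (cv2) and the standard library are available. Lean on these libraries where they do the work, as an engineer would, in place of code of your own. Each camera call takes 0.05 s, during which the arm holds its last target. There are 200 camera calls.

## Working session

There is one attempt and no reset: what is moved stays moved. The work goes in short steps, Python scripts to look and compute and a tool call to move; the robot and the scene stay as the last step left them, time stands still between calls to the robot, and variables do not carry over. Pictures are saved under pics/ and viewed, at most 10 in all, crops included, and the job is handed in when it is done.

Besides the shell and the picture viewer there is one more tool, called after ">>>" as name(argument=value, ...), one argument or row to a line, values as JSON. step_arm: Moves the arm, as the interface text tells. Shift numbers are shares of 0.3 m and turn numbers shares of pi rad, none past 1 either way. Its arguments: {"type":"object","properties":{"steps":{"type":"array","items":{"type":"array","items":{"type":"number"}}},"newtons":{"type":"number"}},"required":["steps"]}

```bash
mkdir -p pics; cat > h.py <<'E'
import numpy as np, cv2
from bench import *
def cal(n):
    c=get_calibration(n); f=210/np.tan(np.radians(c['fovy'])/2)
    return c,f,cv2.Rodrigues(np.array(c['rvec'],float))[0],np.array(c['tvec'],float)
def to_z(n,p,z,C=None):
    c,f,R,t=C or cal(n)
    d=np.array([p[0]-c['cx'],p[1]-c['cy']],float)
    if n=='wrist':
        r=np.hypot(*d);a=r/f; v=np.array([*(d/max(r,1e-9)*np.sin(a)),np.cos(a)])
    else: v=np.array([d[0]/f,d[1]/f,1])
    o=-R.T@t; w=R.T@v
    return o+w*(z-o[2])/w[2]
E
python3 - <<'E'
from h import *
for n in ['scene','side','wrist']:
    C=cal(n); im=grab_frame(n); cv2.imwrite(f'pics/{n}0.png',im[:,:,::-1])
    print(n,'cam',np.round(-C[2].T@C[3],3))
    for th,z in [('watch_box',0),('tile_row',.055),('lid_edge',.051),('lid',.051),('loupe',0),('brass_pot',0),('parts_cup',0),('tweezers',0)]:
        r=pinpoint(n,th)[:1]
        for q in r: print(th,round(q['confidence'],2),np.round(q['point']),np.round(to_z(n,q['point'],z,C),3))
    r=boxes_of(n,'watch_box'); print(r[:1])
s=observe(); print(s['clock'],s['eef_pos'],s['tcp_rot'],s['finger_gap'],s['contact_force'])
E
```

```text
scene cam [ 0.173 -0.558  0.572]
watch_box 0.73 [271. 245.] [ 0.53 -0.03  0.  ]
tile_row 0.74 [248. 227.] [ 0.489 -0.011  0.055]
lid_edge 0.91 [265. 227.] [ 0.52  -0.025  0.051]
lid 0.78 [298. 218.] [ 0.591 -0.039  0.051]
loupe 0.51 [220. 199.] [0.523 0.176 0.   ]
brass_pot 0.61 [255. 194.] [0.604 0.146 0.   ]
parts_cup 0.69 [302. 319.] [ 0.467 -0.215  0.   ]
tweezers 0.76 [351. 298.] [ 0.567 -0.229  0.   ]
[]
side cam [0.134 0.696 0.456]
watch_box 0.84 [295. 246.] [ 0.535 -0.019  0.   ]
tile_row 0.84 [310. 232.] [ 0.489 -0.008  0.055]
lid_edge 0.61 [301. 228.] [ 0.52  -0.022  0.051]
lid 0.86 [278. 218.] [ 0.601 -0.044  0.051]
loupe 0.81 [257. 283.] [ 0.525  0.159 -0.   ]
brass_pot 0.6 [229. 269.] [0.606 0.148 0.   ]
parts_cup 0.46 [353. 221.] [ 0.47  -0.232 -0.   ]
[{'rect': [295.4, 241.8, 114.9, 75.1], 'confidence': 0.61}]
wrist cam [0.675 0.084 0.385]
watch_box 0.96 [164. 207.] [ 0.53  -0.023  0.   ]
tile_row 0.76 [123. 212.] [ 0.499 -0.014  0.055]
lid_edge 0.95 [140. 217.] [ 0.519 -0.021  0.051]
lid 0.59 [203. 226.] [ 0.593 -0.031  0.051]
loupe 0.74 [147.  54.] [0.518 0.171 0.   ]
brass_pot 0.61 [215.  68.] [0.604 0.145 0.   ]
[{'rect': [162.8, 211.9, 134.1, 225.7], 'confidence': 0.92}]
1.5 [ 6.75008825e-01 -1.14385308e-05  2.18958459e-01] [[-1.12233158e-05  9.99999999e-01  3.17145066e-05]
 [ 1.00000000e+00  1.12241075e-05 -2.49622222e-05]
 [-2.49625781e-05  3.17142265e-05 -9.99999999e-01]] 1.0045962958546468 [-0.28490166  0.73390839 -0.16494055]
```

```bash
python3 -c "
import cv2
a=cv2.imread('pics/wrist0.png')[20:400,60:360]
cv2.imwrite('pics/w0c.png',cv2.resize(a,None,fx=1.55,fy=1.55,interpolation=3))"
```

```text
(no output)
```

View pics/w0c.png

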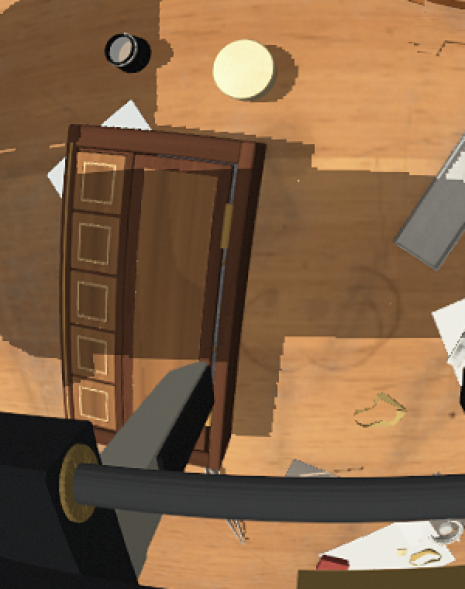

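The wrist crop shows the box with its five tiles (crop pixels (98,182), (94,243), (93,300), (93,355), (95,403)). The loupe and pot are at the left end, the lid lies between the rail and the back frame.

```bash
python3 - <<'E'
from h import *
C=cal('wrist')
P=[]
for x,y in [(98,182),(94,243),(93,300),(93,355),(95,403)]:
    P.append(to_z('wrist',(60+x/1.55,20+y/1.55),.055,C))
P=np.array(P);print(P.round(4)); print(np.linalg.norm(np.diff(P,axis=0),axis=1))
c=P.mean(0); v=np.linalg.svd(P[:,:2]-c[:2])[2][0]; v*=np.sign(v[1]); print(c,'yaw',np.degrees(np.arctan2(-v[0],v[1])))
for a,b in [((245,143),(215,468)),((238,168),(207,430)),((133,160),(124,440))]:
    p=to_z('wrist',(60+a[0]/1.55,20+a[1]/1.55),.055,C);q=to_z('wrist',(60+b[0]/1.55,20+b[1]/1.55),.055,C);d=p-q;print(p,q,np.degrees(np.arctan2(-d[0],d[1])))
E
```

```text
[[ 0.5088  0.0707  0.055 ]
 [ 0.5015  0.0272  0.055 ]
 [ 0.4949 -0.0155  0.055 ]
 [ 0.4872 -0.0599  0.055 ]
 [ 0.4803 -0.1023  0.055 ]]
[0.04408417 0.04322444 0.04502683 0.04298841]
[ 0.49456232 -0.01594916  0.055     ] yaw -9.346115025320284
[0.61611936 0.09076234 0.055     ] [ 0.5765952  -0.15818828  0.055     ] -9.021159545221064
[0.61110192 0.07440241 0.055     ] [ 0.57439875 -0.12154096  0.055     ] -10.609424853465518
[0.53706506 0.08397063 0.055     ] [ 0.50022837 -0.13594527  0.055     ] -9.508969345263466
```

>>> step_arm(
  steps=[
    [-0.047,-0.607,0.33,0,0,-0.447,1],
    [-0.047,-0.607,0.33,0,0,-0.447,1],
    [-0.047,-0.607,0.33,0,0,-0.447,1],
    [-0.047,-0.607,0.33,0,0,-0.447,1],
    [-0.047,-0.607,0.33,0,0,-0.447,1],
  ],
  newtons=20,
)

```text
clock: 2.0
eef_pos: [0.4882, -0.0141, 0.1164]
tcp_rot: [[-0.686, 0.728, -0.005], [0.728, 0.686, 0.0], [0.003, -0.003, -1.0]]
contact_force: [1.0, -0.2, 0.4]
finger_gap: 0.622
grasp_force: 0.0
```

>>> step_arm(
  steps=[
    [0,0,0,0,0,-0.208,1],
    [0,0,0,0,0,-0.208,1],
    [0,0,0,0,0,-0.208,1],
    [0,0,0,0,0,-0.208,1],
    [0,0,0,0,0,-0.208,1],
  ],
)

```text
clock: 2.5
eef_pos: [0.4929, -0.0141, 0.1201]
tcp_rot: [[-0.987, 0.161, 0.0], [0.161, 0.987, -0.0], [-0.0, 0.0, -1.0]]
contact_force: [-0.3, -0.3, -0.3]
finger_gap: 0.191
grasp_force: 0.0
```

```bash
python3 - <<'E'
from h import *
C=cal('wrist'); im=grab_frame('wrist'); cv2.imwrite('pics/w1.png',im[:,:,::-1])
s=observe(); print(s['clock'],s['eef_pos'],np.round(s['tcp_rot'],4),s['finger_gap'],s['contact_force'])
for th,z in [('tile_row',.055),('lid_edge',.051),('lid',.051),('watch_box',0),('loupe',0),('brass_pot',0)]:
    for q in pinpoint('wrist',th)[:1]: print(th,round(q['confidence'],2),np.round(q['point']),np.round(to_z('wrist',q['point'],z,C),3))
E
```

```text
2.55 [ 0.49292423 -0.01411704  0.12008047] [[-9.871e-01  1.603e-01  3.000e-04]
 [ 1.603e-01  9.871e-01 -0.000e+00]
 [-3.000e-04  0.000e+00 -1.000e+00]] 0.14943271888289755 [ 0.1941655  -0.43783087 -0.18164398]
tile_row 0.16 [274. 251.] [ 0.51  -0.019  0.055]
lid_edge 0.74 [271. 260.] [ 0.519 -0.022  0.051]
lid 0.72 [274. 331.] [ 0.589 -0.032  0.051]
watch_box 0.78 [274. 251.] [ 0.533 -0.023  0.   ]
loupe 0.7 [460. 201.] [0.514 0.171 0.   ]
brass_pot 0.9 [436. 287.] [0.609 0.146 0.   ]
```

View pics/w1.png

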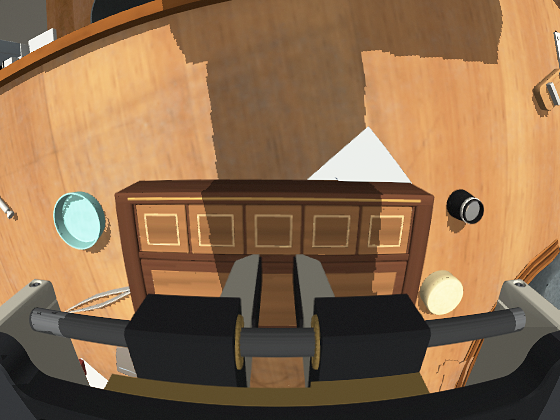

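The view shows the box squared to the tool, with five tile inlays centred at about (162,230), (216,230), (274,230), (331,230) and (386,230). The closing fingers are just in front of the middle tile; the cup is at (79,220), the loupe at (464,207) and the pot at (440,293).

```bash
python3 - <<'E'
from h import *
C=cal('wrist')
P=np.array([to_z('wrist',p,.055,C) for p in [(162.5,230),(216,230.5),(274.5,230.5),(331,230),(387,230)]])
print(P.round(4),np.linalg.norm(np.diff(P,axis=0),axis=1))
c=P.mean(0); v=np.linalg.svd(P[:,:2]-c[:2])[2][0]; v*=np.sign(v[1]); print(c,'yaw',np.degrees(np.arctan2(-v[0],v[1])))
R=np.array(observe()['tcp_rot']);print('in tool axes',(R.T@(P-observe()['eef_pos']).T).T.round(4))
E
```

```text
[[ 0.4783 -0.1024  0.055 ]
 [ 0.4857 -0.0595  0.055 ]
 [ 0.4931 -0.0154  0.055 ]
 [ 0.5001  0.027   0.055 ]
 [ 0.5081  0.0715  0.055 ]] [0.04354856 0.04467456 0.04298118 0.04520888]
[ 0.49307171 -0.01574149  0.055     ] yaw -9.687374165994711
in tool axes [[-0.0004 -0.0895  0.065 ]
 [-0.0005 -0.0459  0.065 ]
 [-0.0004 -0.0013  0.065 ]
 [-0.0002  0.0417  0.065 ]
 [-0.0006  0.0869  0.065 ]]
```

>>> step_arm(
  steps=[
    [0,-0.15,0.03,0,0,0,1],
    [0,-0.298,0.07,0,0,0,1],
    [0,-0.298,0.1,0,0,0,1],
    [0,-0.298,0.107,0,0,0,1],
    [0,-0.298,0.113,0,0,0,1],
  ],
)

```text
clock: 3.35
eef_pos: [0.4782, -0.1017, 0.0861]
tcp_rot: [[-0.986, 0.167, -0.0], [0.167, 0.986, 0.0], [0.0, 0.0, -1.0]]
contact_force: [0.2, 0.2, -0.4]
finger_gap: 0.008
grasp_force: 0.0
```

>>> step_arm(
  steps=[
    [0,0,0,0,0,0,1],
    [0,0,0.005,0,0,0,1],
    [0,0,0.009,0,0,0,1],
    [0,0,0.013,0,0,0,1],
    [0,0,0.016,0,0,0,1],
  ],
)

```text
clock: 3.85
eef_pos: [0.4781, -0.1021, 0.0812]
tcp_rot: [[-0.986, 0.166, 0.0], [0.166, 0.986, -0.0], [-0.0, 0.0, -1.0]]
contact_force: [-0.0, -0.1, 0.2]
finger_gap: 0.004
grasp_force: 0.0
```

>>> step_arm(
  steps=[
    [0,0,0.002,0,0,0,1],
    [0,0,0.004,0,0,0,1],
    [0,0,0.006,0,0,0,1],
    [0,0,0.007,0,0,0,1],
  ],
)

```text
clock: 4.25
eef_pos: [0.478, -0.1023, 0.0791]
tcp_rot: [[-0.986, 0.167, -0.0], [0.167, 0.986, -0.0], [0.0, -0.0, -1.0]]
contact_force: [-0.1, 1.0, 0.5]
finger_gap: 0.007
grasp_force: 0.0
```

>>> step_arm(
  steps=[
    [0,0,0.002,0,0,0,1],
    [0,0,0.004,0,0,0,1],
    [0,0,0.005,0,0,0,1],
  ],
)

```text
clock: 4.55
eef_pos: [0.478, -0.1023, 0.0776]
tcp_rot: [[-0.986, 0.167, -0.0], [0.167, 0.986, -0.0], [0.0, -0.0, -1.0]]
contact_force: [0.2, 0.1, 0.6]
finger_gap: 0.009
grasp_force: 0.0
```

>>> step_arm(
  steps=[
    [0,0,0.002,0,0,0,1],
    [0,0,0.004,0,0,0,1],
    [0,0,0.005,0,0,0,1],
  ],
)

```text
clock: 4.85
eef_pos: [0.478, -0.1023, 0.0761]
tcp_rot: [[-0.986, 0.167, -0.0], [0.167, 0.986, -0.0], [0.0, -0.0, -1.0]]
contact_force: [0.2, 0.5, 1.1]
finger_gap: 0.006
grasp_force: 0.0
```

>>> step_arm(
  steps=[
    [0,0,0.002,0,0,0,1],
    [0,0,0.004,0,0,0,1],
  ],
)

```text
clock: 5.05
eef_pos: [0.478, -0.1023, 0.0749]
tcp_rot: [[-0.986, 0.167, 0.0], [0.167, 0.986, -0.0], [-0.0, 0.0, -1.0]]
contact_force: [0.3, 1.1, 0.2]
finger_gap: 0.003
grasp_force: 0.0
```

```bash
python3 - <<'E'
from h import *
im=grab_frame('scene'); cv2.imwrite('pics/s1.png',cv2.resize(im[150:330,170:400,::-1],None,fx=3,fy=3,interpolation=3))
for i in range(3):
    s=observe(); print(s['clock'],s['eef_pos'],s['contact_force'],s['wrist_torque']); grab_frame('side')
E
```

```text
5.1 [ 0.47799531 -0.10224823  0.07482041] [ 0.19864007 -0.26362662 -1.28058754] [ 0.10105295 -0.08554055 -0.05280504]
5.15 [ 0.47796248 -0.10224426  0.07482579] [0.3416756  0.36565231 0.37360048] [ 0.06415615 -0.07712443  0.03471905]
5.2 [ 0.47799046 -0.10224657  0.07490263] [ 0.65454067 -0.41728376  0.37029392] [ 0.08105636 -0.12116064  0.02481747]
```

View pics/s1.png

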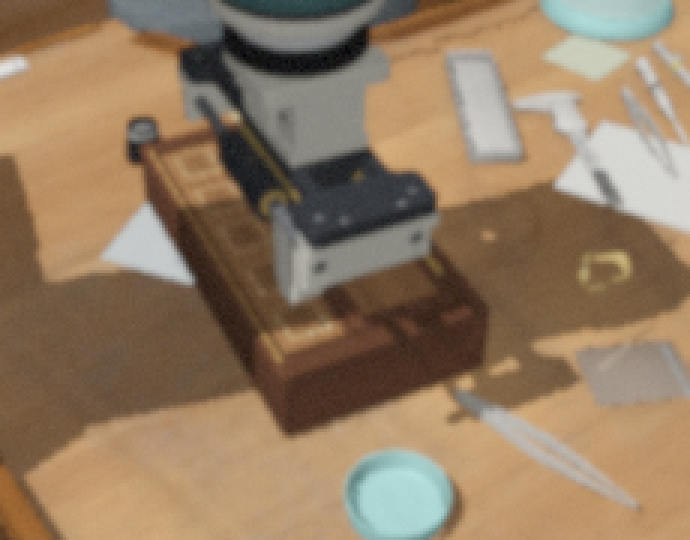

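The scene view shows the gripper over the right-hand tile, with the tip hidden. There is no contact force yet, so I keep going down slowly.

>>> step_arm(
  steps=[
    [0,0,0.002,0,0,0,1],
    [0,0,0.004,0,0,0,1],
    [0,0,0.005,0,0,0,1],
  ],
)

```text
clock: 5.55
eef_pos: [0.478, -0.1023, 0.0734]
tcp_rot: [[-0.986, 0.167, -0.0], [0.167, 0.986, -0.0], [0.0, -0.0, -1.0]]
contact_force: [0.2, 0.4, 0.1]
finger_gap: 0.006
grasp_force: 0.0
```

```bash
python3 - <<'E'
from h import *
n='side'; im=grab_frame(n); c,f,R,t=cal(n)
s=observe(); 
for z in (.055,.0484,.0734):
    p=R@np.array([.478,-.1023,z])+t; print(z,p[:2]/p[2]*f+[c['cx'],c['cy']])
cv2.imwrite('pics/d1.png',cv2.resize(im[150:310,220:430,::-1],None,fx=3.7,fy=3.7,interpolation=3))
E
```

```text
0.055 [332.13104117 218.68299861]
0.0484 [331.97882707 221.08750628]
0.0734 [332.56006781 211.90571687]
```

View pics/d1.png

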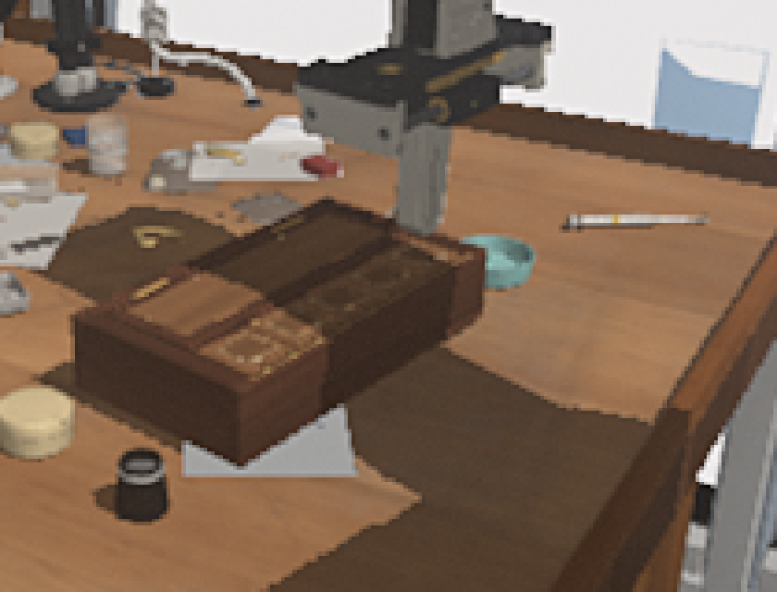

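The side view shows the closed tip ending at crop (420,232), with the tile still visible below it at about (440,250). So it is really hovering, and I keep descending with force checks.

>>> step_arm(
  steps=[
    [0,0,0.003,0,0,0,1],
    [0,0,0.006,0,0,0,1],
    [0,0,0.009,0,0,0,1],
    [0,0,0.012,0,0,0,1],
  ],
)

```text
clock: 6.0
eef_pos: [0.478, -0.1023, 0.0697]
tcp_rot: [[-0.986, 0.167, -0.0], [0.167, 0.986, 0.0], [0.0, 0.0, -1.0]]
contact_force: [0.3, 0.9, 0.0]
finger_gap: 0.006
grasp_force: 0.0
```

>>> step_arm(
  steps=[
    [0,0,0.002,0,0,0,1],
    [0,0,0.004,0,0,0,1],
    [0,0,0.006,0,0,0,1],
  ],
)

```text
clock: 6.3
eef_pos: [0.478, -0.1022, 0.068]
tcp_rot: [[-0.986, 0.167, 0.0], [0.167, 0.986, -0.0], [-0.0, -0.0, -1.0]]
contact_force: [-0.4, -0.4, -0.7]
finger_gap: 0.001
grasp_force: 0.0
```

```bash
python3 - <<'E'
from h import *
c,f,R,t=cal('wrist'); s=observe(); im=grab_frame('wrist').copy()
e=np.array(s['eef_pos']); T=np.array(s['tcp_rot'])
for d in (0,.025):
    v=R@(e+T[:,2]*d)+t; a=np.arccos(v[2]/np.linalg.norm(v)); u=v[:2]/np.hypot(*v[:2])*a*f+[c['cx'],c['cy']]; print(d,u)
    cv2.circle(im,tuple(int(x) for x in u),2,(255,0,0) if d else (0,255,0),-1)
cv2.imwrite('pics/w2.png',cv2.resize(im[140:340,140:410,::-1],None,fx=2.9,fy=2.9,interpolation=3))
E
```

```text
0 [275.93864203 268.67952251]
0.025 [276.03851262 251.1593012 ]
```

View pics/w2.png

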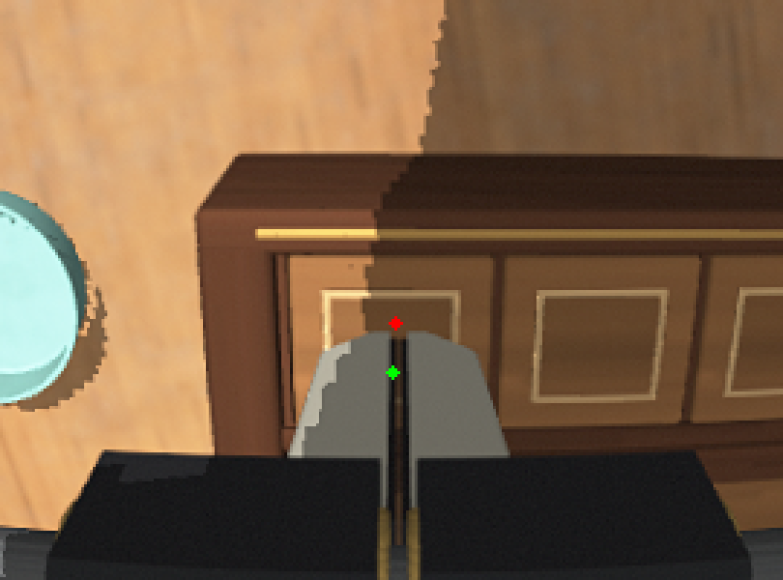

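The wrist view shows the tip at crop (400,332) over the rightmost tile, roughly where the calibration puts a tip 25 mm ahead. That disagrees with the side view, so I compare them close up.

```bash
python3 - <<'E'
from h import *
n='side'; im=grab_frame(n)[:,:,::-1]; c,f,R,t=cal(n); s=observe(); e=np.array(s['eef_pos'])
x0,y0,k=285,180,10
o=cv2.resize(im[y0:y0+60,x0:x0+80],None,fx=k,fy=k,interpolation=cv2.INTER_NEAREST)
def pr(P): p=R@P+t; return p[:2]/p[2]*f+[c['cx'],c['cy']]
def mk(P,col): u=(pr(P)-[x0,y0]+.5)*k; cv2.circle(o,tuple(int(v) for v in u),4,col,-1); 
bx=np.array([.9858,-.168,0]);by=np.array([.168,.9858,0]);m=np.array([.493,-.0155,.055])
for i in (-2,-1):
  for a in(-1,1):
    for b in (-1,1): mk(m+by*(i*.044+b*.021)+bx*a*.02,(0,255,0))
for b in (-.128,):
  for a in (-.03,.11): mk(m+by*b+bx*a,(255,255,0))
mk(e,(255,0,255)); mk(e-[0,0,.025],(0,0,255))
cv2.imwrite('pics/d2.png',o)
print(s['clock'],'f wrist',cal('wrist')[1])
# independent depth from tile pitch in last wrist picture
C=cal('wrist');p=to_z('wrist',(140+391/2.9,140+345/2.9),.055,C);q=to_z('wrist',(140+600/2.9,140+345/2.9),.055,C);print(p,q,np.linalg.norm(p-q))
E
```

```text
6.4 f wrist 325.19226210127806
[ 0.47780001 -0.1029187   0.055     ] [ 0.48568692 -0.05938303  0.055     ] 0.04424430192122412
```

View pics/d2.png

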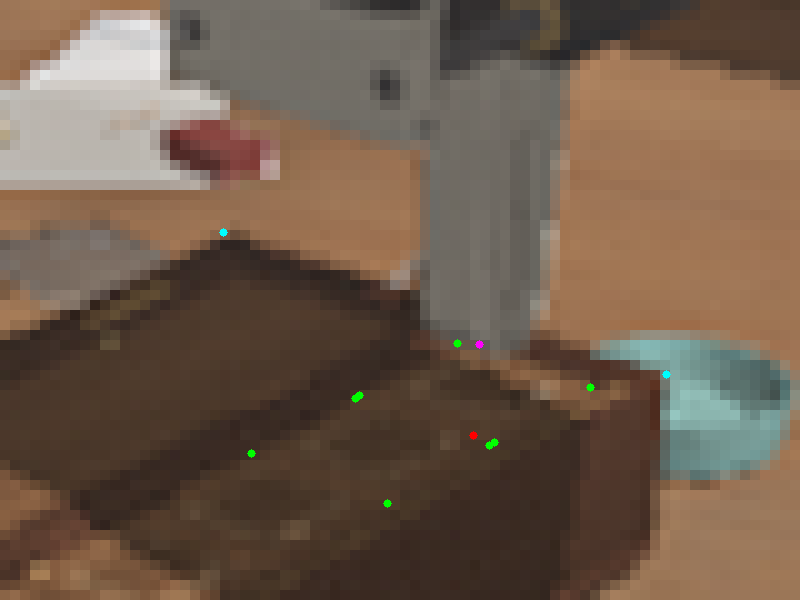

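The side close-up puts the real tip near the TCP level, at (480,348) in the crop. That is about 12 mm above the tile, so the closed fingertips reach less far than stated. I keep descending.

>>> step_arm(
  steps=[
    [0,0,0.005,0,0,0,1],
    [0,0,0.01,0,0,0,1],
    [0,0,0.015,0,0,0,1],
    [0,0,0.02,0,0,0,1],
    [0,0,0.023,0,0,0,1],
  ],
)

```text
clock: 6.9
eef_pos: [0.478, -0.1023, 0.061]
tcp_rot: [[-0.986, 0.167, -0.0], [0.167, 0.986, 0.0], [0.0, 0.0, -1.0]]
contact_force: [-0.1, -0.6, 0.8]
finger_gap: 0.003
grasp_force: 0.0
```

>>> step_arm(
  steps=[
    [0,0,0.002,0,0,0,1],
    [0,0,0.004,0,0,0,1],
    [0,0,0.005,0,0,0,1],
  ],
)

```text
clock: 7.2
eef_pos: [0.478, -0.1022, 0.0596]
tcp_rot: [[-0.986, 0.167, -0.0], [0.167, 0.986, 0.0], [0.0, 0.0, -1.0]]
contact_force: [0.2, -0.2, 0.4]
finger_gap: 0.007
grasp_force: 0.0
```

>>> step_arm(
  steps=[
    [0,0,0.002,0,0,0,1],
    [0,0,0.004,0,0,0,1],
  ],
)

```text
clock: 7.4
eef_pos: [0.478, -0.1023, 0.0584]
tcp_rot: [[-0.986, 0.167, 0.0], [0.167, 0.986, -0.0], [-0.0, -0.0, -1.0]]
contact_force: [-0.0, -1.1, -0.4]
finger_gap: 0.006
grasp_force: 0.0
```

>>> step_arm(
  steps=[
    [0,0,0.002,0,0,0,1],
    [0,0,0.004,0,0,0,1],
  ],
)

```text
clock: 7.6
eef_pos: [0.478, -0.1022, 0.0572]
tcp_rot: [[-0.986, 0.167, -0.0], [0.167, 0.986, 0.0], [0.0, -0.0, -1.0]]
contact_force: [0.1, -0.4, -0.7]
finger_gap: 0.001
grasp_force: 0.0
```

>>> step_arm(
  steps=[
    [0,0,0.002,0,0,0,1],
    [0,0,0.003,0,0,0,1],
  ],
)

```text
clock: 7.8
eef_pos: [0.478, -0.1022, 0.0563]
tcp_rot: [[-0.986, 0.167, -0.0], [0.167, 0.986, -0.0], [0.0, -0.0, -1.0]]
contact_force: [0.3, -0.1, -0.8]
finger_gap: 0.001
grasp_force: 0.0
```

>>> step_arm(
  steps=[
    [0,0,0.002,0,0,0,1],
    [0,0,0.003,0,0,0,1],
  ],
)

```text
clock: 8.0
eef_pos: [0.478, -0.1023, 0.0555]
tcp_rot: [[-0.986, 0.167, -0.0], [0.167, 0.986, -0.0], [0.0, -0.0, -1.0]]
contact_force: [-1.5, 0.7, 3.7]
finger_gap: 0.007
grasp_force: 2.3
```

>>> step_arm(
  steps=[
    [0,0,0.002,0,0,0,1],
    [0,0,0.003,0,0,0,1],
  ],
)

```text
clock: 8.2
eef_pos: [0.4781, -0.1023, 0.0555]
tcp_rot: [[-0.986, 0.167, 0.0], [0.167, 0.986, -0.0], [-0.0, -0.0, -1.0]]
contact_force: [-7.8, 2.0, 16.0]
finger_gap: 0.004
grasp_force: 7.9
```

Contact is at TCP z = 0.0555, and this tile is rigid (16 N without giving). I go to the next tile.

>>> step_arm(
  steps=[
    [0,0,-0.013,0,0,0,1],
    [0,0.07,-0.013,0,0,0,1],
    [0,0.146,-0.013,0,0,0,1],
    [0,0.146,-0.013,0,0,0,1],
    [0,0.146,-0.007,0,0,0,1],
  ],
)

```text
clock: 8.7
eef_pos: [0.4854, -0.059, 0.0568]
tcp_rot: [[-0.986, 0.165, 0.0], [0.165, 0.986, -0.0], [-0.0, -0.0, -1.0]]
contact_force: [0.8, -0.4, -0.3]
finger_gap: 0.008
grasp_force: 0.0
```

>>> step_arm(
  steps=[
    [0,0,0.002,0,0,0,1],
    [0,0,0.004,0,0,0,1],
    [0,0,0.006,0,0,0,1],
    [0,0,0.007,0,0,0,1],
  ],
)

```text
clock: 9.1
eef_pos: [0.4852, -0.0596, 0.0555]
tcp_rot: [[-0.986, 0.167, -0.0], [0.167, 0.986, -0.0], [0.0, -0.0, -1.0]]
contact_force: [-8.7, 1.1, 15.9]
finger_gap: 0.002
grasp_force: 8.3
```

Rigid. Next is the middle tile.

>>> step_arm(
  steps=[
    [0,0,-0.013,0,0,0,1],
    [0,0.07,-0.013,0,0,0,1],
    [0,0.147,-0.013,0,0,0,1],
    [0,0.147,-0.013,0,0,0,1],
    [0,0.147,-0.007,0,0,0,1],
  ],
)

```text
clock: 9.6
eef_pos: [0.4927, -0.0158, 0.0567]
tcp_rot: [[-0.986, 0.166, 0.0], [0.166, 0.986, -0.0], [-0.0, -0.0, -1.0]]
contact_force: [0.4, -0.2, 0.3]
finger_gap: 0.008
grasp_force: 0.0
```

>>> step_arm(
  steps=[
    [0,0,0.002,0,0,0,1],
    [0,0,0.004,0,0,0,1],
    [0,0,0.006,0,0,0,1],
    [0,0,0.0065,0,0,0,1],
  ],
)

```text
clock: 10.0
eef_pos: [0.4927, -0.0161, 0.0548]
tcp_rot: [[-0.986, 0.167, 0.0], [0.167, 0.986, -0.0], [-0.0, -0.0, -1.0]]
contact_force: [-1.9, -2.2, 2.1]
finger_gap: 0.006
grasp_force: 1.4
```

The middle tile gives (0.7 mm at 2 N). I press it on.

>>> step_arm(
  steps=[
    [0,0,0.003,0,0,0,1],
    [0,0,0.006,0,0,0,1],
    [0,0,0.009,0,0,0,1],
    [0,0,0.012,0,0,0,1],
    [0,0,0.013,0,0,0,1],
  ],
)

```text
clock: 10.5
eef_pos: [0.4928, -0.0156, 0.0508]
tcp_rot: [[-0.986, 0.167, 0.0], [0.167, 0.986, -0.0], [-0.0, -0.0, -1.0]]
contact_force: [-0.5, -3.1, 4.1]
finger_gap: 0.006
grasp_force: 2.0
```

```bash
python3 - <<'E'
from h import *
im=grab_frame('side'); cv2.imwrite('pics/d3.png',cv2.resize(im[140:300,210:400,::-1],None,fx=3.7,fy=3.7,interpolation=3))
print(boxes_of('side','lid')[:1],pinpoint('side','lid_edge')[:1])
E
```

```text
[{'rect': [287.5, 218.8, 79.3, 35.6], 'confidence': 0.77}] [{'point': [309.2, 230.4], 'confidence': 0.74}]
```

View pics/d3.png

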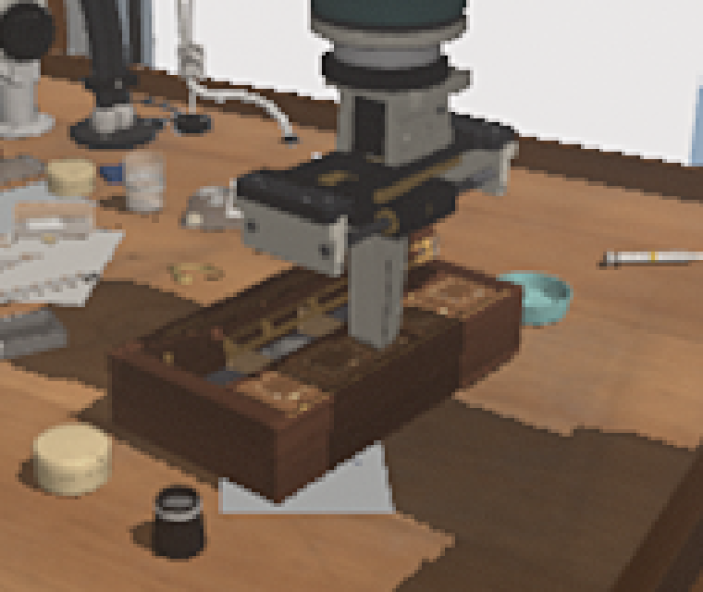

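The side view shows the box open and the lid raised behind the gripper, so the catch has released. I lift off the tile, then push towards the hinge.

>>> step_arm(
  steps=[
    [0,0,-0.03,0,0,0,1],
    [0,0,-0.104,0,0,0,1],
    [-0.033,0,-0.104,0,0,0,1],
    [-0.067,0,-0.104,0,0,0,1],
    [-0.08,0,-0.104,0,0,0,1],
  ],
)

```text
clock: 11.15
eef_pos: [0.517, -0.0196, 0.0812]
tcp_rot: [[-0.986, 0.167, -0.001], [0.167, 0.986, 0.0], [0.001, 0.0, -1.0]]
contact_force: [-0.0, -0.6, 1.3]
finger_gap: 0.006
grasp_force: 0.0
```

```bash
python3 - <<'E'
from h import *
n='scene';im=grab_frame(n); cv2.imwrite('pics/s2.png',cv2.resize(im[130:320,180:400,::-1],None,fx=3.1,fy=3.1,interpolation=3))
r=pinpoint(n,'lid_edge')[:1]+pinpoint('side','lid_edge')[:1]; print(r, observe()['contact_force'])
# expected edge pixel vs angle
c,f,R,t=cal(n); m=np.array([.493,-.0155,0]);bx=np.array([.9858,-.168,0])
for th in (0.3,.6,.8,1,1.2):
    P=m+bx*(.098-.0715*np.cos(th))+[0,0,.051+.0715*np.sin(th)]; p=R@P+t; print(th,p[:2]/p[2]*f+[c['cx'],c['cy']])
E
```

```text
[{'point': [280.6, 199.1], 'confidence': 0.82}, {'point': [309.2, 230.4], 'confidence': 0.74}] [-1.08531466  0.25394877 -0.456178  ]
0.3 [264.83917559 216.84971503]
0.6 [269.06282624 207.80436445]
0.8 [273.3380201  202.08352923]
1 [278.57244871 196.92951909]
1.2 [284.52412542 192.58865148]
```

View pics/s2.png

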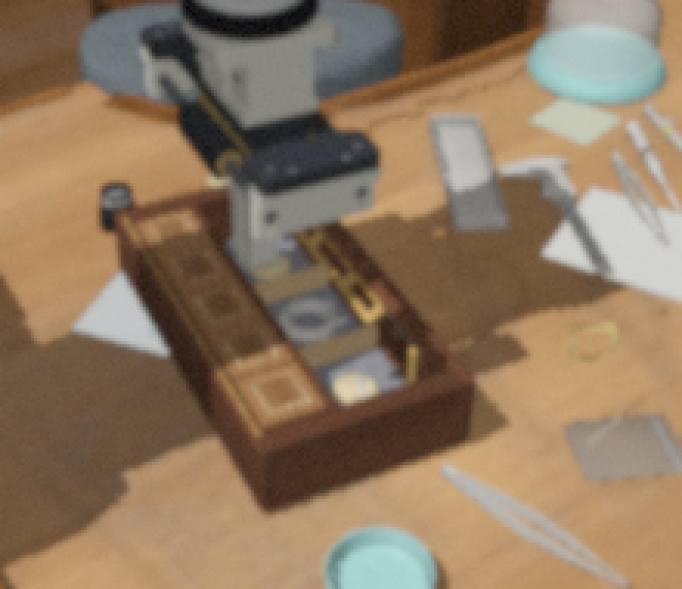

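The scene view shows the lid up and seen almost edge-on (strip from about (300,235) to (420,370)). The edge point the network gives matches an opening of about 1.0 rad. Now I push towards the hinge.

>>> step_arm(
  steps=[
    [-0.013,0,0,0,0,0,1],
    [-0.027,0,0,0,0,0,1],
    [-0.04,0,0,0,0,0,1],
    [-0.053,0,0,0,0,0,1],
    [-0.067,0,0,0,0,0,1],
  ],
)

```text
clock: 11.8
eef_pos: [0.5363, -0.023, 0.082]
tcp_rot: [[-0.986, 0.167, -0.0], [0.167, 0.986, 0.0], [0.0, -0.0, -1.0]]
contact_force: [-2.3, 0.2, 2.6]
finger_gap: 0.004
grasp_force: 1.0
```

>>> step_arm(
  steps=[
    [-0.01,0,0,0,0,0,1],
    [-0.02,0,0,0,0,0,1],
    [-0.03,0,0,0,0,0,1],
    [-0.04,0,0,0,0,0,1],
    [-0.05,0,0,0,0,0,1],
  ],
)

```text
clock: 12.3
eef_pos: [0.5512, -0.0255, 0.082]
tcp_rot: [[-0.986, 0.167, 0.0], [0.167, 0.986, 0.0], [-0.0, 0.0, -1.0]]
contact_force: [-0.8, -0.1, -0.7]
finger_gap: 0.004
grasp_force: 0.5
```

>>> step_arm(
  steps=[
    [-0.01,0,0,0,0,0,1],
    [-0.02,0,0,0,0,0,1],
    [-0.03,0,0,0,0,0,1],
    [-0.04,0,0,0,0,0,1],
    [-0.05,0,0,0,0,0,1],
  ],
)

```text
clock: 12.8
eef_pos: [0.566, -0.0279, 0.082]
tcp_rot: [[-0.986, 0.167, 0.0], [0.167, 0.986, 0.0], [-0.0, 0.0, -1.0]]
contact_force: [-0.9, -0.2, 0.9]
finger_gap: 0.005
grasp_force: 0.3
```

```bash
cat > lid.py <<'E'
from h import *
m=np.array([.493,-.0155,0]);bx=np.array([.9858,-.168,0])
for n in ('scene','side'):
    grab_frame(n); r=pinpoint(n,'lid_edge')[:1]
    c,f,R,t=cal(n)
    for q in r:
        L=[]
        for th in np.arange(0,1.9,.02):
            P=m+bx*(.098-.0715*np.cos(th))+[0,0,.051+.0715*np.sin(th)]; p=R@P+t; L.append((np.linalg.norm(p[:2]/p[2]*f+[c['cx'],c['cy']]-q['point']),th))
        print(n,q['confidence'],q['point'],min(L))
E
python3 lid.py
```

```text
scene 0.76 [297.6, 188.2] (np.float64(1.1120502038746607), np.float64(1.6))
side 0.86 [277.9, 190.9] (np.float64(2.1152122458569473), np.float64(1.6400000000000001))
```

>>> step_arm(
  steps=[
    [-0.009,0,0,0,0,0,1],
    [-0.018,0,0,0,0,0,1],
    [-0.027,0,0,0,0,0,1],
    [-0.032,0,0,0,0,0,1],
    [-0.032,0,0,0,0,0,1],
  ],
)

```text
clock: 13.5
eef_pos: [0.5754, -0.0296, 0.0819]
tcp_rot: [[-0.986, 0.167, -0.0], [0.167, 0.986, -0.0], [0.0, -0.0, -1.0]]
contact_force: [-0.4, 0.3, 0.3]
finger_gap: 0.003
grasp_force: 0.0
```

```bash
python3 lid.py
```

```text
scene 0.56 [303.2, 190.5] (np.float64(4.284275575333231), np.float64(1.78))
side 0.57 [275.6, 189.1] (np.float64(3.5053871335456903), np.float64(1.74))
```

Leaning back at about 1.75 rad. I back straight off, then lift clear.

>>> step_arm(
  steps=[
    [0.03,0,0,0,0,0,1],
    [0.08,0,0,0,0,0,1],
    [0.16,0,0,0,0,0,1],
    [0.26,0,0,0,0,0,1],
    [0.36,0,-0.1,0,0,0,1],
  ],
)

```text
clock: 14.2
eef_pos: [0.4655, -0.0112, 0.1087]
tcp_rot: [[-0.986, 0.167, -0.006], [0.167, 0.986, 0.0], [0.006, -0.001, -1.0]]
contact_force: [0.2, 0.3, 0.2]
finger_gap: 0.002
grasp_force: 0.0
```

>>> step_arm(
  steps=[
    [0,0,-0.1,0,0,0,1],
    [0,0,-0.25,0,0,0,1],
    [0,0,-0.25,0,0,0,1],
    [0,0,-0.25,0,0,0,1],
    [0,0,-0.25,0,0,0,1],
  ],
)

```text
clock: 14.7
eef_pos: [0.4681, -0.0115, 0.1859]
tcp_rot: [[-0.986, 0.167, -0.001], [0.167, 0.986, 0.0], [0.001, -0.0, -1.0]]
contact_force: [-0.3, 1.0, 0.2]
finger_gap: 0.009
grasp_force: 0.0
```

```bash
python3 lid.py; python3 - <<'E'
from h import *
im=grab_frame('side'); cv2.imwrite('pics/d4.png',cv2.resize(im[120:310,190:400,::-1],None,fx=3.1,fy=3.1,interpolation=3))
s=observe(); print(s['clock'],s['eef_pos'],s['contact_force'])
E
```

```text
scene 0.58 [301.4, 186.5] (np.float64(0.15689673386376154), np.float64(1.72))
side 0.83 [274.9, 191.8] (np.float64(0.7517184597109465), np.float64(1.76))
14.95 [ 0.46844693 -0.01151451  0.18620263] [0.58863707 0.0397786  0.32387736]
```

View pics/d4.png

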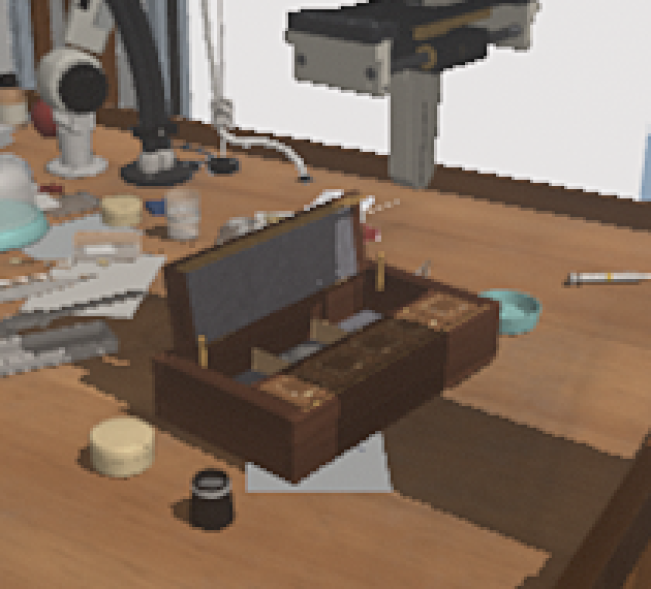

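The lid stands leaning back, from about (170,270) to (360,200) in the crop. The gripper is clear, and the loupe (210,500), pot (122,447) and cup (515,310) are still standing.

```bash
python3 -c "
from bench import sign_off
print(sign_off())"
```

```text
the job is handed in; nothing more can be done
None
```

The middle tile turned out to be the catch: I pressed it, the lid sprang open, and I pushed it back to about 1.74 rad, where it stayed with the arm clear; handed in at about 15 s with no bystander touched.

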